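Open the ratchet jar vice

TASK

Open the jar vice on the counter so that the jar stands free: with your fingertips press down the ratchet release pad on its sliding jaw, and keeping it down push the jaw back along the bar, away from the jar, all the way to the end stop. Then let go. Leave the jar standing where it is between the jaws, and do not lift, tip or shift it or any of the other things on the counter.

Things in the scene. Friction and masses are not known exactly. Their poses are not given: they have to be found in the camera images.
- vice: wooden jar vice fixed to the counter: board 170 (x) by 340 (y) by 18 mm, origin at the centre of its underside. A steel bar runs along the vice's y axis at its x = -45 mm (robot's side), bar top 54 mm above the counter. Fixed jaw (75 mm high) at the -y end, wooden end stop block at the +y end. The sliding jaw goes back along the vice's +y, away from the jar
- jaw (a joint): sliding jaw's position along the bar, m: 0 to 0.01 when closed up to the jar (start), 0.090 fully back at the end stop. An 8 mm saw-tooth ratchet under the bar stops it from going back unless the release is held down (towards the jar it clicks along freely). It takes about 5 to 7 N to slide; a finger still pressing the pad can drag it, else it stays
- release (a joint): how far the release pad is pressed straight down, m: 0 to 0.004 when let go (it rests in or on a tooth), 0.009 fully down at its stop. The jaw can go back only while it is above about 0.004, so press it well down; the spring takes 3 N at the top to 6 N fully down, and the pad springs up and locks again when let go
- release_top (a point): centre of the top of the release pad: flat ribbed wooden pad, 44 mm (vice x) by 60 mm (vice y), on top of the carriage over the bar, between jaw and push wall; rides with the jaw. Top 70 mm above the counter at release 0, 61 mm at 0.009. Open above and on both x sides; at its -y end the jaw's edge stands 6 mm above it
- push_wall (a point): point on the push wall's face towards the release pad (it looks to vice -y), 33 mm from the pad's centre, 13 mm below the wall's top. Upright wooden plate 50 mm wide (vice x), 12 mm thick, top 96 mm above the counter, one piece with the jaw: a fingertip standing on the pad pushes the jaw back by it. Fully back, its far face meets the end stop block (70 mm high)
- jar_mid (a point): centre, half-way up, of the closed glass jar (64 mm wide, 95 mm high) that stands loose on the vice's board between the two jaws, on the far side of the bar (67 to 83 mm from the bar's centre line)
- tall_jar: bystander: tall closed glass jar with a wooden cap, 72 mm wide, 130 mm high, on the counter beyond the vice; origin at the centre of its underside
- jar_lid: bystander: loose flat steel jar lid, 68 mm across, 14 mm high, on the counter beyond the vice; origin at the centre of its underside
- spoon_rest: bystander: low orange silicone spoon rest, 100 x 70 mm, 14 mm high, on the counter on the robot's side of the vice; origin at the centre of its underside
- masher: bystander: wooden masher standing on its head, 74 mm wide at the head, 222 mm high; origin at the centre of its underside
- colander: bystander: white enamel colander, 224 mm across the rim, 278 mm over its handles, 110 mm high; origin at the centre of its underside
- mug: bystander: blue mug, 80 mm across, 90 mm high; origin at the centre of its underside
- wooden_spoon: bystander: wooden spoon, 260 mm long, lying on the counter; origin under its middle

How it is judged:
By the outcome, as a careful person would: the job done as asked, in the order asked, and still so for the second after the job is handed in, with the robot touching nothing.
It also fails if it takes over 35 s, if anything falls off the work surface, if the arm or the gripper's body presses on something with over 40 N, if the wrist force passes 120 N, or if a joint passes its speed limit or range.

ROBOT

A 7-joint arm with a two-finger parallel gripper is mounted at the origin on the work surface. World frame = base frame: x ahead of the robot, y to its left, z up, the work surface at z = 0. Lengths are in m, angles in rad, forces in N, time in s.
With the tool pointing down it reaches from about 0.35 to 0.9 m from the base axis. Payload 8.1 kg.
Tool frame: the origin (TCP) lies on the centre line of the jaws, within the pads' length; the fingertips stand 19 mm ahead of it and the grasp point (between the pads) is the TCP; z points along the fingers, y is the direction in which the jaws open and shut (so a half turn about z gives the same grasp; the last joint's range is limited). The gripper opens to 92 mm and grips with 3 to 60 N. Pads are 19 mm wide; open, the fingers measure 130 mm over their backs; the gripper's body (75 mm by 190 mm) begins 47 mm behind the grasp point.
Start: joints at [-1.319, 0.434, 0.025, 1.573, -0.012, 1.134, -0.075], TCP at [0.217, 0.586, 0.246] pointing down, gripper open.
Joint ranges: [-2.62, 2.62], [-0.44, 2.09], [-1.27, 1.32], [0.08, 2.57], [-1.32, 4.46], [0.12, 2], [-2.74, 2.74]. Speed limits (rad/s): [2.22, 2.22, 3.01, 3.01, 3.14, 3.14, 3.14].

INTERFACE

Orientations are given as a rotation vector (axis times angle).
In Python, from cell import monitor, imaging, workorder, outline_of gives the robot as it stands.
- The arm moves only by the tool move_arm, never from a script. Its argument "series" is a list of rows, each a list of 6 numbers: the shift along the world's x, y, z in cm, then the turn, a rotation vector about the world's x, y, z in degrees. A call has 1 to 8 rows; each row shifts and turns the commanded pose from where the row before left it; what a row does not reach is not made up. A row lasts 1/10 s, in which the tool goes at most 50 mm and 8.59 degrees, less where a joint would pass 70% of its speed; a pose out of reach is approached as far as the arm can. A call with a gripper value outside its range is refused whole. "grip" is the opening, from 0 (shut) to 1 (fully open), set as the call begins (left out, the last holds). The fingers move at their own pace and stop on an object; "force" is the grip in N (left out, the last holds). Time passes only in rows, so rows that do not move let the fingers close. It gives the time, the measured TCP pose, the force and the opening at its end, in the units of the state.
- monitor.observe(): the state, without advancing time (a new reading comes with each control period).
- imaging.get_image(name): name is "side" or "top" or "wrist"; returns a dict with "color" (400x640x3 uint8, red, green, blue), "fx", "fy", "cx", "cy" (pixels), "rvec" (rotation vector, rad) and "tvec" (3), from world to camera coordinates, as OpenCV has them; the wrist camera has in their place "mount" (4x4, takes a point from camera to tool coordinates, whose origin is the TCP and whose axes are the flange's). Camera axes: x right, y down, z forward; pixel columns grow to the right and rows downward; lengths in m; the calibration is good to about 2 mm. A picture is of the moment at which its call begins: read the wrist's pose just before it. There is no depth.
- workorder.sign_off(): hands the job in, once; it reports no verdict.
Trained networks look in the newest picture that a camera, given by its name, has taken for a name from the list of things; names that differ only in an ending like _2 or _b are one class to them, and where a whole thing is asked for, a point or a joint stands for the part that bears it (a point fixed in the world has none). Each returns a list of dicts, best first, with "p" (0 to 1); they miss things now and then, are a little off and sometimes report something else, mostly with a low value. They report only what shows in the picture. A call takes as long as a camera call.
- outline_of(camera, thing): "mask" (400x640 bool, what is visible of it) and "rect" ([left, top, width, height] in pixels, round what is visible of it).
The state is a dict: "clock": time; "joints": joint angles; "dq": joint speeds; "joint_efforts": joint torques, N m; "position": TCP position; "ee_rot": TCP orientation; "force": force on the tool from outside, world axes, zero at the start; "ft_torque": the same for the moment, N m; "width": opening from 0.0 (shut) to 1.0 (fully open).
Only numpy, scipy, OpenCV 4.12 (cv2) and the standard library are available. Lean on these libraries where they do the work, as an engineer would, in place of code of your own. Each camera call takes 0.05 s, during which the arm holds its last target. There are 200 camera calls.

## Working session

There is one attempt and no reset: what is moved stays moved. The work goes in short steps, Python scripts to look and compute and a tool call to move; the robot and the scene stay as the last step left them, time stands still between calls to the robot, and variables do not carry over. Pictures are saved under pics/ and viewed, about 8 in all and at most 12, crops included, and the job is handed in when it is done.

Besides the shell and the picture viewer there is one more tool, called after "Request:" by a JSON object that holds its "op" and its "data", one argument or row to a line. move_arm: Moves the arm, as the interface text tells. Its arguments: {"type":"object","properties":{"series":{"type":"array"},"grip":{"type":"number"},"force":{"type":"number"}},"required":["series"]}

```bash
mkdir -p pics; cat > h.py <<'E'
import numpy as np, cv2, json
from scipy.spatial.transform import Rotation as R
from cell import monitor, imaging, workorder, outline_of
def cam(n):
    s=monitor.observe(); im=imaging.get_image(n)
    K=np.array([[im['fx'],0,im['cx']],[0,im['fy'],im['cy']],[0,0,1]])
    if 'mount' in im:
        T=np.eye(4); T[:3,:3]=R.from_rotvec(s['ee_rot']).as_matrix(); T[:3,3]=s['position']
        W=np.linalg.inv(T@np.array(im['mount']))
    else:
        W=np.eye(4); W[:3,:3]=cv2.Rodrigues(np.array(im['rvec'],float))[0]; W[:3,3]=np.ravel(im['tvec'])
    return im['color'],K,W
def proj(K,W,p):
    q=W[:3,:3]@np.asarray(p,float)+W[:3,3]; q=K@q; return q[:2]/q[2]
def onz(K,W,uv,z):
    Rm=W[:3,:3]; c=-Rm.T@W[:3,3]; d=Rm.T@np.linalg.solve(K,[uv[0],uv[1],1]); return c+d*(z-c[2])/d[2]
def tri(obs):
    A=[];
    for K,W,uv in obs:
        P=K@W[:3]; A+= [uv[0]*P[2]-P[0],uv[1]*P[2]-P[1]]
    X=np.linalg.svd(np.array(A))[2][-1]; return X[:3]/X[3]
E
cat > a.py <<'E'
from h import *
s=monitor.observe(); print({k:np.round(v,3).tolist() for k,v in s.items()})
obs={}
for n in ['side','top']:
    c,K,W=cam(n); cv2.imwrite(f'pics/{n}0.png',c[:,:,::-1]); np.savez(f'{n}.npz',K=K,W=W)
    for t in ['vice','release_top','push_wall','jar_mid','jaw']+(['tall_jar','spoon_rest','masher','mug','colander'] if n=='top' else []):
        for o in outline_of(n,t)[:1]:
            m=o['mask']; ys,xs=np.nonzero(m); 
            print(n,t,round(o['p'],2),o['rect'],xs.mean().round(1),ys.mean().round(1))
E
python3 a.py
```

```text
{'clock': 0.0, 'joints': [-1.319, 0.435, 0.025, 1.574, -0.012, 1.134, -0.075], 'dq': [0.0, -0.001, 0.0, 0.0, 0.001, 0.0, -0.001], 'joint_efforts': [-0.001, -66.784, 0.984, -31.445, -0.061, 0.043, 0.0], 'position': [0.217, 0.586, 0.245], 'ee_rot': [-0.554, -3.092, 0.002], 'force': [-0.071, 0.384, 0.648], 'ft_torque': [-0.013, -0.053, 0.005], 'width': 1.002}
side vice 0.72 [292.4, 167.7, 74.5, 89.7] 326.9 212.7
side release_top 0.78 [308.0, 192.0, 14.2, 18.8] 314.9 202.0
side push_wall 0.69 [303.0, 184.1, 32.1, 37.7] 316.9 204.2
side jar_mid 0.88 [332.6, 201.6, 25.1, 26.3] 344.0 214.9
side jaw 0.63 [305.0, 186.7, 28.4, 35.4] 317.4 204.9
top vice 0.67 [359.2, 121.1, 34.8, 36.4] 375.8 141.4
top release_top 0.63 [314.2, 194.3, 26.2, 15.8] 325.9 203.1
top push_wall 0.9 [309.2, 166.5, 44.2, 47.3] 331.2 198.1
top jar_mid 0.84 [349.5, 176.9, 24.7, 24.0] 361.8 184.7
top jaw 0.95 [309.5, 169.4, 44.2, 45.6] 330.7 199.4
top tall_jar 0.78 [357.4, 122.1, 36.0, 37.3] 375.7 141.2
top spoon_rest 0.82 [276.5, 220.6, 36.0, 40.6] 294.5 240.6
top masher 0.85 [460.3, 169.6, 53.8, 33.7] 482.4 186.0
top mug 0.66 [149.4, 243.9, 50.1, 32.4] 177.1 259.0
top colander 0.78 [80.1, 134.3, 113.5, 88.6] 137.9 178.6
```

```bash
python3 - <<'E'
from h import *
o=[]
for n,r in [('side',(170,120,320,200)),('top',(230,90,300,190))]:
    a=cv2.imread(f'pics/{n}0.png'); x,y,w,h=r
    o.append(cv2.resize(cv2.resize(a[y:y+h,x:x+w],None,fx=2.4,fy=2.4,interpolation=cv2.INTER_CUBIC),(480,300)))
a=np.vstack([cv2.resize(o_,(740,300)) if 0 else o_ for o_ in o]); cv2.imwrite('pics/b0.png',a)
S=np.load('side.npz');T=np.load('top.npz')
for nm,a,b in [('pad',(314.9,202),(325.9,203.1)),('wall',(317,204),(331,198)),('jar',(344,214.9),(361.8,184.7))]:
    print(nm,tri([(S['K'],S['W'],a),(T['K'],T['W'],b)]).round(3), onz(T['K'],T['W'],b,.07).round(3))
for n,uv,z in [('tall',(375.7,141.2),.1),('masher',(482,186),.1),('rest',(294.5,240.6),.01)]: print(n,onz(T['K'],T['W'],uv,z).round(3))
print(proj(T['K'],T['W'],[.7,0,0]),proj(T['K'],T['W'],[.7,.1,0]),proj(T['K'],T['W'],[.8,0,0]))
E
```

```text
pad [0.55  0.02  0.066] [0.55 0.02 0.07]
wall [0.556 0.009 0.066] [0.564 0.006 0.07 ]
jar [ 0.599 -0.079  0.078] [ 0.599 -0.08   0.07 ]
tall [ 0.712 -0.117  0.1  ]
masher [ 0.585 -0.4    0.1  ]
rest [0.45 0.11 0.01]
[330.68733179 154.71479042] [296.78877179 155.19809671] [329.88238725 121.83443057]
```

View pics/b0.png

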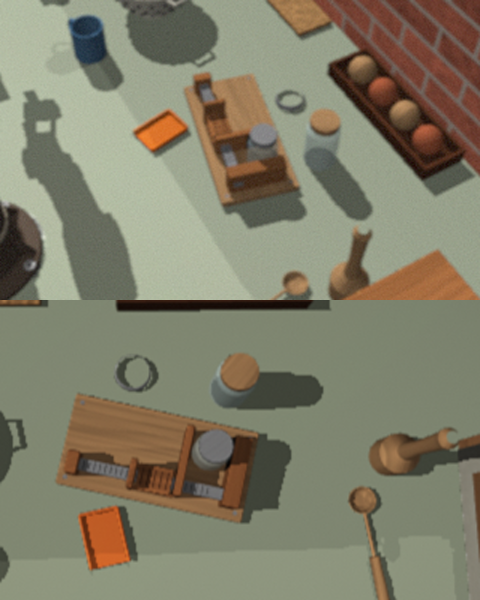

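The top view is drawn with +y to the left and +x up. The vice's bar is turned about 12°, and the pad at (326,203) sits between the jaw and the wall. I'll move above it for a close look.

Request:
{"op": "move_arm", "data": {
  "series": [
    [2,-3.5,0,0,0,0],
    [2,-3.5,0,0,0,0],
    [2,-3.5,0,0,0,1],
    [2,-3.5,0,0,0,1],
    [2,-3.5,0,0,0,1],
    [2,-3.5,0,0,0,1],
    [2,-3.5,0,0,0,1],
    [2,-3.5,0,0,0,1]
  ],
  "grip": 0,
  "force": 40
}}

```text
clock: 1.65
position: [0.3778, 0.3046, 0.246]
ee_rot: [0.391, 3.117, 0.001]
force: [1.0, 0.8, 0.3]
width: 0.35
```

Request:
{"op": "move_arm", "data": {
  "series": [
    [2,-3.5,0,0,0,1],
    [2,-3.5,0,0,0,1],
    [2,-3.5,0,0,0,0],
    [2,-3.5,0,0,0,0],
    [2,-3.5,0,0,0,0],
    [2,-3.5,0,0,0,0],
    [0,-3.5,0,0,0,0],
    [0,0,0,0,0,0]
  ]
}}

```text
clock: 2.45
position: [0.4976, 0.0554, 0.2459]
ee_rot: [0.349, 3.122, -0.003]
force: [-0.1, 0.3, -1.2]
width: 0.005
```

```bash
cat > w.py <<'E'
from h import *
import sys
tag=sys.argv[1]
s=monitor.observe(); print(s['clock'],np.round(s['position'],4),np.round(s['force'],1)); 
Rm=R.from_rotvec(s['ee_rot']).as_matrix(); print('tooly az',np.degrees(np.arctan2(Rm[1,1],Rm[0,1])),'z',Rm[:,2].round(3))
c,K,W=cam('wrist'); np.savez(f'w{tag}.npz',K=K,W=W)
print('campos',(-W[:3,:3].T@W[:3,3]).round(3))
for t in ['release_top','push_wall','jar_mid','vice']:
    for o in outline_of('wrist',t)[:1]:
        ys,xs=np.nonzero(o['mask']); r=cv2.minAreaRect(np.c_[xs,ys].astype(np.float32))
        print(t,round(o['p'],2),o['rect'],(xs.mean().round(1),ys.mean().round(1)),np.round(cv2.boxPoints(r)).tolist())
cv2.imwrite(f'pics/w{tag}.png',c[:,:,::-1])
E
python3 w.py 1
```

```text
2.45 [0.4976 0.0554 0.2459] [-0.1  0.3 -1.2]
tooly az 77.23137297776445 z [ 0.    -0.002 -1.   ]
campos [0.416 0.074 0.385]
release_top 0.72 [268.4, 216.9, 61.6, 42.7] (np.float64(295.3), np.float64(233.2)) [[268.0, 218.0], [329.0, 216.0], [330.0, 256.0], [269.0, 258.0]]
push_wall 0.76 [247.1, 205.3, 99.0, 56.9] (np.float64(292.5), np.float64(228.9)) [[247.0, 205.0], [346.0, 204.0], [346.0, 262.0], [248.0, 263.0]]
jar_mid 0.57 [176.1, 251.6, 70.9, 97.7] (np.float64(204.8), np.float64(288.7)) [[162.0, 330.0], [217.0, 241.0], [248.0, 261.0], [193.0, 350.0]]
vice 0.98 [143.8, 181.8, 309.5, 113.7] (np.float64(292.6), np.float64(224.3)) [[143.0, 297.0], [143.0, 181.0], [455.0, 181.0], [455.0, 297.0]]
```

View pics/w1.png

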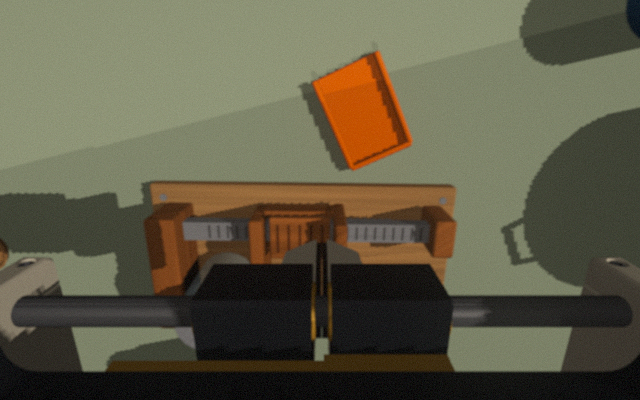

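The wrist view shows the board's near edge from (151,182) to (455,186). The ribbed pad spans columns 268–330, between the jaw on the left and the push wall on the right. The tool is nearly aligned with the bar.

```bash
python3 - <<'E'
from h import *
w=np.load('w1.npz');K,W=w['K'],w['W']
a=onz(K,W,(151,182),.018);b=onz(K,W,(455,186),.018); print(a,b,np.linalg.norm(b-a))
u=(b-a)/np.linalg.norm(b-a); print('vice y az',np.degrees(np.arctan2(u[1],u[0])))
v=np.array([u[1],-u[0],0]) # vice x
C=(a+b)/2+v*.085; C[2]=0; print('vice origin',C)
def loc(p): return np.round([(p-C)@v,(p-C)@u],4)
print('pad vice xy',loc(onz(K,W,(298,233),.068)), 'top end', loc(onz(K,W,(298,206),.068)))
print('jaw edge',loc(onz(K,W,(268,230),.076)),'wall foot',loc(onz(K,W,(330,230),.068)))
S=np.load('side.npz');T=np.load('top.npz')
p=tri([(S['K'],S['W'],(314.9,202)),(T['K'],T['W'],(325.9,203.1)),]);print('tri side/top',p,loc(p))
p=tri([(K,W,(297,232)),(T['K'],T['W'],(325.9,203.1)),(S['K'],S['W'],(314.9,202))]);print('tri 3',p,loc(p))
y=(loc(onz(K,W,(268,230),.07))[1]+loc(onz(K,W,(330,230),.07))[1])/2
P=C+v*-.045+u*y;P[2]=.07;print('pad centre from model',P,'proj',proj(K,W,P),proj(T['K'],T['W'],P),proj(S['K'],S['W'],P)); print(u,v)
s=monitor.observe();print('delta cm',(P-s['position'])*100)
E
```

```text
[ 0.47229447 -0.13058442  0.018     ] [0.54982138 0.193035   0.018     ] 0.33277612750248986
vice y az 76.52799938150113
vice origin [0.59371906 0.01142283 0.        ]
pad vice xy [-0.0486 -0.0026] top end [-0.0769 -0.0023]
jaw edge [-0.0548 -0.0309] wall foot [-0.0523  0.029 ]
tri side/top [0.55027338 0.02004505 0.06614485] [-0.0443 -0.0017]
tri 3 [0.54921498 0.01971186 0.06584478] [-0.0452 -0.0023]
pad centre from model [0.54963113 0.02054501 0.07      ] proj [299.07255755 237.1809876 ] [325.75997346 203.24175025] [314.66794334 201.19866167]
[0.23297016 0.97248388 0.        ] [ 0.97248388 -0.23297016  0.        ]
delta cm [  5.26349603  -4.19120392 -17.57639931]
```

Request:
{"op": "move_arm", "data": {
  "series": [
    [1.8,-1.3,-2.5,0,0,-0.7],
    [1.8,-1.3,-3.5,0,0,0],
    [1.75,-1.2,-3.5,0,0,0],
    [0,0,-2.3,0,0,0],
    [0,0,0,0,0,0],
    [0,0,0,0,0,0]
  ]
}}

```text
clock: 3.3
position: [0.5504, 0.0242, 0.128]
ee_rot: [-0.354, -3.121, -0.0]
force: [0.4, 0.6, 0.0]
width: 0.001
```

```bash
python3 w.py 2; python3 - <<'E'
from h import *
c,K,W=cam('side'); cv2.imwrite('pics/s2.png',cv2.resize(c[150:270,250:410,::-1],None,fx=4,fy=4,interpolation=cv2.INTER_CUBIC))
a=cv2.imread('pics/w2.png')
b=cv2.imread('pics/s2.png'); cv2.imwrite('pics/m2.png',np.hstack([cv2.resize(a,(400,250)),cv2.resize(b,(333,250))]))
b=cv2.resize(b,(500,375)); cv2.imwrite('pics/m2.png',np.vstack([a[150:350,70:570],b]))
E
```

```text
3.3 [0.5504 0.0242 0.128 ] [0.4 0.6 0. ]
tooly az 77.06117295197738 z [-0.001  0.    -1.   ]
campos [0.469 0.043 0.267]
release_top 0.58 [264.7, 195.6, 99.9, 67.0] (np.float64(312.8), np.float64(222.9)) [[266.0, 196.0], [364.0, 196.0], [364.0, 263.0], [266.0, 263.0]]
push_wall 0.72 [230.5, 181.6, 166.0, 85.0] (np.float64(314.2), np.float64(219.3)) [[231.0, 180.0], [398.0, 179.0], [398.0, 264.0], [231.0, 265.0]]
jar_mid 0.84 [109.7, 253.5, 119.9, 112.0] (np.float64(169.2), np.float64(317.5)) [[106.0, 362.0], [191.0, 236.0], [251.0, 276.0], [167.0, 403.0]]
vice 0.58 [60.0, 148.8, 509.3, 220.2] (np.float64(311.8), np.float64(217.9)) [[56.0, 150.0], [564.0, 119.0], [577.0, 342.0], [70.0, 373.0]]
```

View pics/m2.png

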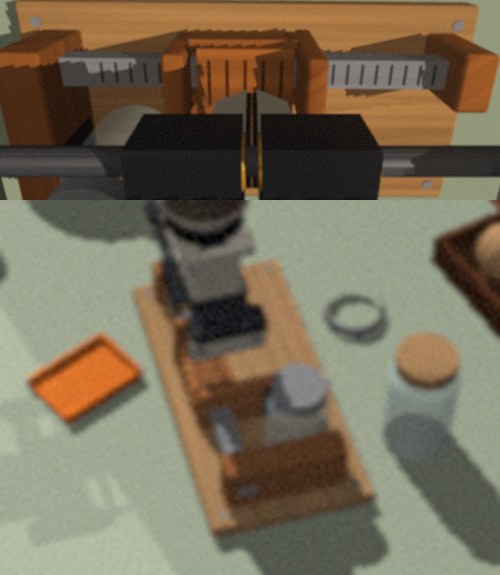

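The closed fingertips hang centred over the ribbed pad, between jaw and wall, and clear of both. I'll go down onto it now.

Request:
{"op": "move_arm", "data": {
  "series": [
    [0,0,-2,0,0,-0.5],
    [0,0,-1.2,0,0,0],
    [0,0,-0.5,0,0,0],
    [0,0,-0.4,0,0,0],
    [0,0,0,0,0,0]
  ]
}}

```text
clock: 4.1
position: [0.5502, 0.0231, 0.0866]
ee_rot: [-0.37, -3.119, 0.0]
force: [-3.2, 0.8, 3.2]
width: 0.005
```

Request:
{"op": "move_arm", "data": {
  "series": [
    [0,0,-0.3,0,0,0],
    [0,0,-0.3,0,0,0],
    [0,0,-0.2,0,0,0],
    [0,0,0,0,0,0]
  ]
}}

```text
clock: 4.5
position: [0.5507, 0.0231, 0.08]
ee_rot: [0.37, 3.119, 0.001]
force: [-7.2, -0.2, 19.9]
width: 0.008
```

The pad is fully down: TCP at 0.080 m puts the tips at 61 mm, with 20 N. Now I'll push back along the bar.

Request:
{"op": "move_arm", "data": {
  "series": [
    [0.23,0.97,0,0,0,0],
    [0.23,0.97,0,0,0,0],
    [0.23,0.97,0,0,0,0],
    [0.23,0.97,0,0,0,0],
    [0.23,0.97,0,0,0,0],
    [0,0,0,0,0,0]
  ]
}}

```text
clock: 5.1
position: [0.5626, 0.0726, 0.08]
ee_rot: [0.369, 3.119, 0.002]
force: [-7.3, 1.9, 19.3]
width: 0.001
```

```bash
python3 w.py 3; python3 - <<'E'
from h import *
c,K,W=cam('top'); b=cv2.resize(c[150:250,270:400,::-1],None,fx=4,fy=4,interpolation=cv2.INTER_CUBIC)
a=cv2.imread('pics/w3.png')[130:330,60:580]; cv2.imwrite('pics/m3.png',np.vstack([a,b[:380]]))
E
```

```text
5.1 [0.5626 0.0726 0.08  ] [-7.3  1.9 19.3]
tooly az 76.52312612344737 z [ 0.001  0.001 -1.   ]
campos [0.481 0.092 0.219]
release_top 0.8 [250.4, 218.1, 125.2, 47.8] (np.float64(314.0), np.float64(236.0)) [[255.0, 219.0], [376.0, 219.0], [376.0, 263.0], [255.0, 263.0]]
push_wall 0.85 [203.9, 198.0, 225.6, 69.4] (np.float64(315.1), np.float64(230.9)) [[206.0, 202.0], [425.0, 198.0], [426.0, 263.0], [207.0, 267.0]]
jar_mid 0.92 [71.1, 288.8, 91.2, 85.2] (np.float64(113.7), np.float64(341.1)) [[63.0, 298.0], [147.0, 276.0], [167.0, 354.0], [84.0, 376.0]]
vice 0.92 [1.0, 162.5, 530.4, 208.9] (np.float64(262.8), np.float64(226.1)) [[-1.0, 368.0], [0.0, 159.0], [533.0, 162.0], [531.0, 372.0]]
```

View pics/m3.png

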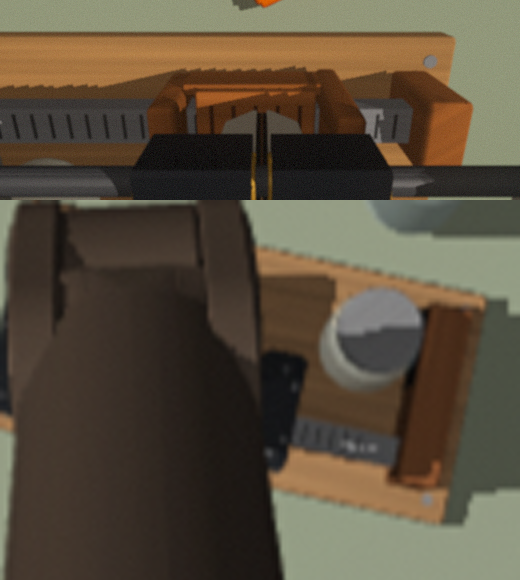

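The jaw rides back with the fingers while the jar stands where it was. About 35–40 mm is left to the end stop block.

Request:
{"op": "move_arm", "data": {
  "series": [
    [0.23,0.97,0,0,0,0],
    [0.23,0.97,0,0,0,0],
    [0.23,0.97,0,0,0,0],
    [0.12,0.49,0,0,0,0],
    [0.07,0.29,0,0,0,0],
    [0,0,0,0,0,0]
  ]
}}

```text
clock: 6.0
position: [0.5712, 0.1084, 0.0801]
ee_rot: [0.37, 3.119, 0.001]
force: [-6.8, -0.5, 18.1]
width: -0.0
```

Request:
{"op": "move_arm", "data": {
  "series": [
    [0.07,0.29,0,0,0,0],
    [0.07,0.29,0,0,0,0],
    [0,0,0,0,0,0]
  ]
}}

```text
clock: 6.3
position: [0.5714, 0.1091, 0.0799]
ee_rot: [-0.376, -3.117, 0.008]
force: [-11.7, -15.5, 24.8]
width: 0.005
```

Request:
{"op": "move_arm", "data": {
  "series": [
    [0.07,0.29,0,0,0,0],
    [0.05,0.19,0,0,0,0],
    [0,0,0,0,0,0]
  ]
}}

```text
clock: 6.6
position: [0.5736, 0.1141, 0.08]
ee_rot: [0.376, 3.119, -0.007]
force: [-7.6, -14.1, 21.8]
width: 0.002
```

```bash
python3 w.py 4; python3 -c "
import cv2;cv2.imwrite('pics/m4.png',cv2.imread('pics/w4.png')[130:330,60:600])"
```

```text
6.6 [0.5736 0.1141 0.08  ] [ -7.6 -14.1  21.8]
tooly az 76.24842862187442 z [-0.    -0.005 -1.   ]
campos [0.492 0.134 0.219]
release_top 0.75 [241.6, 213.8, 121.4, 52.9] (np.float64(297.3), np.float64(235.2)) [[243.0, 217.0], [363.0, 216.0], [363.0, 262.0], [243.0, 263.0]]
push_wall 0.77 [193.7, 198.2, 216.3, 85.6] (np.float64(298.1), np.float64(230.6)) [[189.0, 205.0], [403.0, 183.0], [411.0, 263.0], [197.0, 284.0]]
jar_mid 0.72 [63.5, 289.6, 35.3, 76.4] (np.float64(85.1), np.float64(339.2)) [[62.0, 291.0], [87.0, 284.0], [107.0, 358.0], [81.0, 365.0]]
vice 0.89 [0.7, 161.0, 445.3, 211.5] (np.float64(206.8), np.float64(226.7)) [[-0.0, 160.0], [444.0, 159.0], [445.0, 371.0], [0.0, 372.0]]
```

View pics/m4.png

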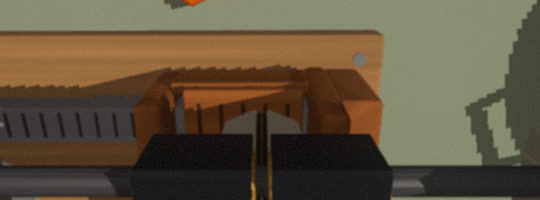

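The push wall's far face now meets the end stop, and the fingers have slipped a few mm along the pad. I'll let go straight up.

Request:
{"op": "move_arm", "data": {
  "series": [
    [0,0,0.4,0,0,0],
    [0,0,0.5,0,0,0],
    [0,0,0.8,0,0,0],
    [0,0,2,0,0,0],
    [0,0,3.5,0,0,0],
    [0,0,4,0,0,0],
    [0,0,3,0,0,0],
    [0,0,0,0,0,0]
  ]
}}

```text
clock: 7.65
position: [0.5761, 0.1202, 0.2255]
ee_rot: [0.368, 3.113, 0.006]
force: [-0.2, 0.3, -0.3]
width: 0.005
```

Request:
{"op": "move_arm", "data": {
  "series": [
    [-2,3.5,0,0,0,0],
    [-2,3.5,0,0,0,0],
    [-2,3.5,0,0,0,0],
    [-2,3.5,0,0,0,0],
    [-2,3.5,0,0,0,0],
    [-2,3.5,0,0,0,0],
    [-2,3.5,0,0,0,0],
    [0,0,0,0,0,0]
  ]
}}

```text
clock: 8.45
position: [0.4288, 0.3706, 0.22]
ee_rot: [-0.355, -3.119, -0.004]
force: [0.1, -0.3, 0.7]
width: 0.003
```

```bash
cat > c.py <<'E'
from h import *
print(monitor.observe()['force'])
ps=[]
C=np.array([.5937,.0114,0]);u=np.array([.233,.9725,0]);v=np.array([.9725,-.233,0])
o={}
for n,r in [('side',(250,130,190,150)),('top',(270,100,150,140))]:
    c,K,W=cam(n); x,y,w,h=r; ps.append(cv2.resize(c[y:y+h,x:x+w,::-1],(390,360),interpolation=cv2.INTER_CUBIC))
    for t in ['release_top','jar_mid','tall_jar','spoon_rest','jar_lid']:
        for q in outline_of(n,t)[:1]:
            ys,xs=np.nonzero(q['mask']); o.setdefault(t,[]).append((K,W,(xs.mean(),ys.mean()))); print(n,t,round(q['p'],2),q['rect'])
for t in o:
    if len(o[t])==2: p=tri(o[t]); print(t,p.round(3),'vice',((p-C)@v).round(3),((p-C)@u).round(3))
cv2.imwrite('pics/m5.png',np.hstack(ps))
E
python3 c.py
```

```text
[ 0.09155733 -0.31708875  0.74128144]
side release_top 0.72 [299.8, 173.8, 16.1, 17.4]
side jar_mid 0.56 [333.0, 203.1, 25.2, 25.4]
side tall_jar 0.95 [371.3, 192.8, 25.1, 40.6]
side spoon_rest 0.85 [259.2, 191.8, 36.9, 28.3]
side jar_lid 0.48 [356.5, 189.0, 13.9, 5.0]
top release_top 0.71 [284.0, 186.0, 23.7, 19.2]
top jar_mid 0.58 [350.7, 175.5, 21.9, 22.6]
top spoon_rest 0.82 [278.0, 219.1, 29.9, 43.0]
top jar_lid 0.55 [314.4, 145.6, 6.5, 2.3]
release_top [0.571 0.105 0.066] vice -0.044 0.086
jar_mid [ 0.599 -0.08   0.08 ] vice 0.026 -0.088
spoon_rest [0.452 0.11  0.005] vice -0.161 0.063
jar_lid [ 0.737  0.036 -0.002] vice 0.134 0.058
```

View pics/m5.png

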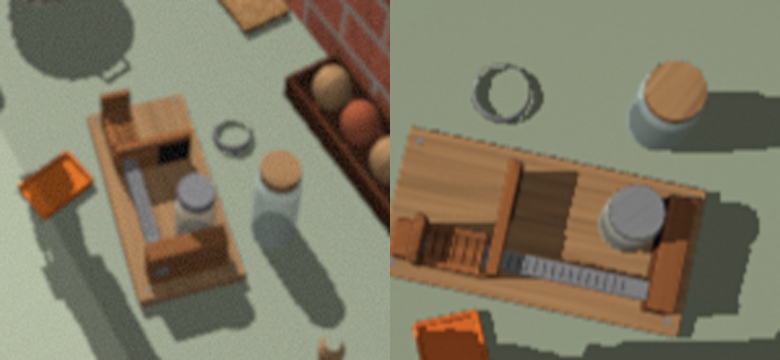

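The jaw is back against the end block: the pad has moved from vice y -2 to +86 mm. The jar stands free at the same spot as before, (0.599, -0.080).

```bash
python3 -c "
from cell import workorder; print(workorder.sign_off())"
```

```text
the job is handed in; nothing more can be done
None
```

The jar vice is open and the jar stands free between the jaws. I pressed the release pad fully down with the closed fingertips (about 20 N). Keeping it down, I pushed the jaw back until it met the end stop, then lifted straight off, moved the arm clear and handed the job in at about 9 s.

**Jaw:** The last pictures show the push wall against the end block. The pad measured 88 mm of travel, which fits the full 90 mm from a nearly closed start. When the jaw stopped, the resistance rose to about 15–19 N and the fingertips slipped about 5 mm along the pad.

**Jar and spoon rest:** Both measure within about 2 mm of where they were before.

**Other things:** The tall jar and jar lid look undisturbed in the pictures. The network missed the tall jar in the last top view and caught only a sliver of the lid, so neither was re-measured. I did not check the masher, mug, colander or wooden spoon again, but the tool's path kept well above or away from them.

**Force:** A sideways force of about 7 N showed while pressing, which I put down to friction. It went to zero once the fingers lifted off.

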